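Prop the cutlery caddy's lid on its stay

ROBOT

A 6-joint arm with a two-finger parallel gripper is mounted at the origin on the work surface. World frame = base frame: x ahead of the robot, y to its left, z up, the work surface at z = 0. Lengths are in m, angles in degrees, forces in N, time in s.
With the tool pointing down it reaches from about 0.375 to 0.9 m from the base axis. Payload 3.1 kg.
Tool frame: the origin (TCP) lies at the centre of the arm's flange, where the gripper is bolted on; the fingertips stand 182 mm ahead of it and the grasp point (between the pads) lies 164 mm ahead of it; x points along the fingers, z is the direction in which the jaws open and shut, and the axes are right-handed (so a half turn about x gives the same grasp; the last joint's range is limited). The gripper opens to 87 mm and grips with 3 to 60 N. Pads are 19 mm wide; open, the fingers measure 117 mm over their backs; the gripper's body (75 mm by 190 mm) begins 51 mm behind the grasp point.
Start: joints at [56.236, 30.224, 82.088, -0, 67.689, -10.227], TCP at [0.25, 0.573, 0.405] pointing down, gripper open.
Joint ranges: [-176.69, 176.69], [-43.24, 126.21], [12.49, 139.97], [-82, 262], [0, 151.66], [-163.58, 163.58]. Speed limits (degrees/s): [159.86, 159.86, 180, 180, 180, 180].

INTERFACE

Orientations are given as a 3x3 rotation matrix whose columns are the frame's x, y, z axes.
In Python, from rig import bot gives the robot as it stands.
- The arm moves only by the shell command python3 -m crank 'ROWS' [OPENING]. ROWS is JSON, a list of rows, each an object with "offset": the shift along the tool's x, y, z in m, a list of three; "spin": the turn about the tool's x in rad. A call has 1 to 12 rows; each row shifts and turns the commanded pose from where the row before left it, along the tool's axes as they then stand; what a row does not reach is not made up. A row lasts 1/10 s, in which the tool goes at most 50 mm and 8.59 degrees, less where a joint would pass 70% of its speed; a pose out of reach is approached as far as the arm can. A call is refused whole if a number of a shift passes 0.05 or a number of a turn 0.15, either way. A call with a gripper value outside its range is refused whole. OPENING is the finger opening in m, from 0 to 0.087, set as the call begins (- or left out, the last holds). The fingers move at their own pace and stop on an object; the grip force is fixed at half the most. Time passes only in rows, so rows that do not move let the fingers close. It gives the time, the measured TCP pose, the force and the opening at its end, in the units of the state.
- bot.read_state(): the state, without advancing time (a new reading comes with each control period).
- bot.capture(name): name is "scene" or "top"; returns a dict with "pixels" (400x640x3 uint8, blue, green, red), "depth" (400x640 float32, m along the optical axis (not along the pixel's ray), 0 where there is no reading), "K" (3x3 intrinsics, pixels), "world_to_cam" (4x4, takes a point from world to camera coordinates). Camera axes: x right, y up, looking along -z (the intrinsics and any distortion apply to the point x, -y, -z); pixel columns grow to the right and rows downward; lengths in m; the calibration is good to about 2 mm. A picture is of the moment at which its call begins.
- bot.hand_in(): hands the job in, once; it reports no verdict.
Trained networks look in a picture, given as the dict that the camera call returned (one of the last four; its "shot" number tells which), for a name from the list of things; names that differ only in an ending like _2 or _b are one class to them, and where a whole thing is asked for, a point or a joint stands for the part that bears it (a point fixed in the world has none). Each returns a list of dicts, best first, with "p" (0 to 1); they miss things now and then, are a little off and sometimes report something else, mostly with a low value. They report only what shows in the picture. A call takes as long as a camera call. They do not tell look-alikes from the thing itself.
- bot.regions_of(label, picture): "region" (400x640 bool, what is visible of it) and "extent" ([centre column, centre row, width, height] in pixels, round what is visible of it).
The state is a dict: "time_s": time; "joint_positions": joint angles; "qvel": joint speeds; "tau": joint torques, N m; "position": TCP position; "tcp_rot": TCP orientation; "force": force on the tool from outside, world axes, zero at the start; "moment": the same for the moment, N m; "opening": opening from 0.0 (shut) to 1.0 (fully open).
Only numpy, scipy, OpenCV 4.12 (cv2) and the standard library are available. Lean on these libraries where they do the work, as an engineer would, in place of code of your own. Each camera call takes 0.05 s, during which the arm holds its last target.

TASK

The washed spoons should dry under a half-open lid. On the larger wooden box, the cutlery caddy with the spoons in it, flip the stay fully upright while the lid is still thrown back, then tip the lid forward so that it comes down and rests on the stay, half open. Leave the lid of the smaller wooden box thrown back as it is.

Things in the scene. Friction and masses are not known exactly. Their poses are not given: they have to be found in the camera images.
- caddy: Cutlery caddy: fixed open dark-wood box, the larger of two, the only one holding spoons. 240 (x) x 200 (y) mm, rim at z 85 mm, walls 8 mm. Origin: centre of its underside on the table; z up. The lid's hinge line runs along x at y=98, z=86 mm. A divider 8 mm thick, top at z 58 mm, runs along x at y=-10 mm; beside it 78 mm (-y side) and 98 mm (+y side) are free for fingers down to z 20 mm.
- caddy_stay (a joint): Angle (rad) of the caddy's stay: pale wooden bar 14 mm wide (y), 10 thick, 115 long from its stiff pin (it stays where left). Pin at caddy (57.5, -10, 66) mm, along y. At 0 (start 0 to 0.35) it lies on the divider, free end to caddy -x; growing lifts that end; 1.57 upright, stop at 1.60. Point r along the bar: x=57.5-r cos, z=66+r sin. Can be pinched across its width, turning in the pads.
- caddy_lid (a joint): Angle (rad) of the caddy's lid, dark board 240 x 200 x 10 mm, 0.45 kg. 0 shut (reaching from the hinge to caddy -y), 1.57 upright, 1.90 thrown back on its stop, its start: free edge 190 mm above the rim, 65 mm out past the hinge on the +y side. The hinge is damped but holds nothing: pushed forward past upright (about 1 N), the lid sinks in 1 to 3 s onto the raised stay (about 0.76), or shut.
- small_box_lid (a joint): Angle (rad) of the lid of the smaller wooden box (150 x 120 mm, 60 mm high, empty, with a like lid and stay), which stands beside the caddy, to its left or right, and is to be left alone. 0 shut; it starts thrown back at 1.90, its free edge 115 mm above its rim.
There are look-alikes about, which are no part of the job. Leave any yellow look-alike of the part that bears small_box_lid alone.

How it is judged:
By the outcome, as a careful person would: the job done as asked, in the order asked, and still so for the second after the job is handed in, with the robot touching nothing.
It also fails if it takes over 56 s, if anything falls off the work surface, if the arm or the gripper's body presses on something with over 40 N, if the wrist force passes 120 N, or if a joint passes its speed limit or range.

## Working session

There is one attempt and no reset: what is moved stays moved. The work goes in short steps, Python scripts to look and compute and a shell command to move; the robot and the scene stay as the last step left them, time stands still between calls to the robot, and variables do not carry over. Pictures are saved under pics/ and viewed, and the job is handed in when it is done.

```bash
ls; mkdir -p pics; cat > h.py <<'E'
import numpy as np, cv2
from rig import bot
def save(c,n): cv2.imwrite('pics/'+n,c['pixels'])
def pts(c,mask=None):
    d=c['depth'];K=c['K'];v,u=np.nonzero((d>0)&(mask if mask is not None else True))
    z=d[v,u];X=np.stack([(u-K[0,2])/K[0,0]*z,-(v-K[1,2])/K[1,1]*z,-z,np.ones_like(z)])
    return (np.linalg.inv(c['world_to_cam'])@X)[:3].T,u,v
def proj(c,P):
    P=np.atleast_2d(P);Q=(c['world_to_cam']@np.c_[P,np.ones(len(P))].T)[:3]
    return np.stack([c['K'][0,0]*Q[0]/-Q[2]+c['K'][0,2],c['K'][1,1]*-Q[1]/-Q[2]+c['K'][1,2]]).T
E
python3 - <<'E'
from h import *
import pickle
for n in('scene','top'):
    c=bot.capture(n);save(c,n+'0.png');print(n,c.keys(),c['K'].tolist())
    r={}
    for l in('caddy','caddy_stay','caddy_lid','small_box_lid'):
        r[l]=bot.regions_of(l,c);print(l,[(round(x['p'],2),x['extent']) for x in r[l]])
    pickle.dump((c,r),open(n+'.pkl','wb'))
print(bot.read_state())
E
```

```text
pics
scene dict_keys(['pixels', 'depth', 'K', 'world_to_cam', 'shot']) [[372.69941605121863, 0.0, 320.4311968900397], [0.0, 372.69941605121863, 193.47696173924993], [0.0, 0.0, 1.0]]
caddy [(0.66, [433.9, 292.5, 291.1, 174.2])]
caddy_stay [(0.8, [373.9, 272.5, 62.9, 29.2])]
caddy_lid [(0.83, [462.2, 327.8, 243.8, 103.1])]
small_box_lid [(0.65, [271.3, 164.5, 71.6, 74.8]), (0.62, [305.6, 110.8, 76.1, 51.8])]
top dict_keys(['pixels', 'depth', 'K', 'world_to_cam', 'shot']) [[389.3313497738443, 0.0, 321.82088545908], [0.0, 389.3313497738443, 195.2233600850331], [0.0, 0.0, 1.0]]
caddy [(0.74, [217.7, 162.5, 191.4, 166.8])]
caddy_stay [(0.75, [257.6, 183.6, 22.1, 46.3])]
caddy_lid [(0.95, [178.1, 150.6, 105.3, 135.8]), (0.5, [259.2, 182.4, 24.2, 48.8])]
small_box_lid [(0.75, [443.7, 272.4, 64.2, 73.3]), (0.67, [384.0, 177.6, 17.7, 72.6])]
{'time_s': 0.5, 'joint_positions': array([ 5.62338836e+01,  3.02268146e+01,  8.20893364e+01, -1.99414442e-03,
        6.76885225e+01, -1.02264620e+01]), 'qvel': array([-0.01315941, -0.05044555,  0.01960081, -0.00536913,  0.04815559,
       -0.0170719 ]), 'tau': array([-8.55350736e-04, -4.39603329e+01, -1.76790404e+01,  6.33516395e-02,
        5.14640997e-02, -4.30198315e-05]), 'position': array([0.24956955, 0.57298341, 0.40470376]), 'tcp_rot': array([[-1.85677358e-05, -9.16789158e-01,  3.99371555e-01],
       [-8.57034275e-05,  3.99371555e-01,  9.16789155e-01],
       [-9.99999996e-01, -1.72048123e-05, -8.59873987e-05]]), 'force': array([ 0.77854987, -0.44007204, -0.16090058]), 'moment': array([ 0.00406333,  0.00623716, -0.03177382]), 'opening': 0.9975137118850828}
```

View pics/scene0.png

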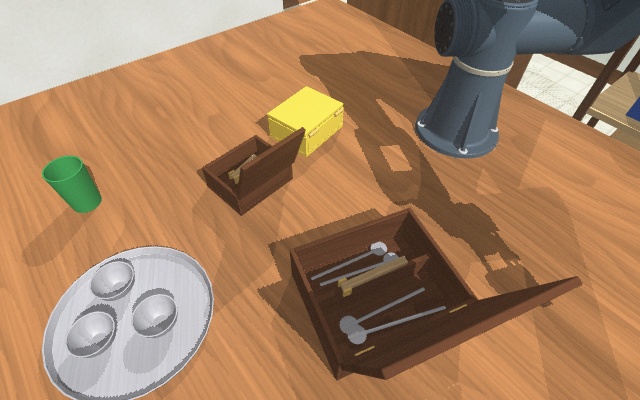

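View pics/top0.png

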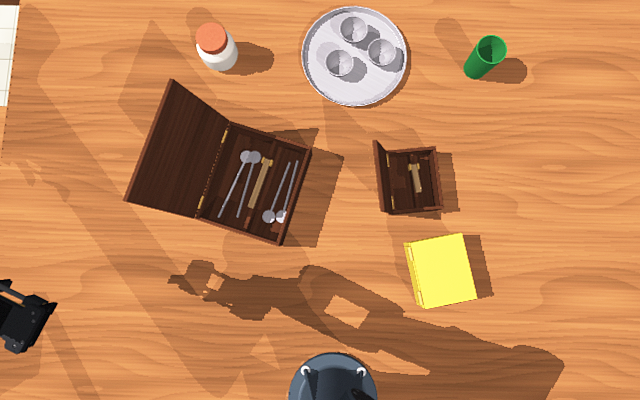

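The caddy is at about (255,183) in the top view, with its thrown-back lid on the left and the spoons and stay inside. The small box is at (410,180), and the yellow look-alike is at (440,270).

```bash
python3 - <<'E'
from h import *
import pickle
from scipy.optimize import minimize
c,r=pickle.load(open('top.pkl','rb'));cs,rs=pickle.load(open('scene.pkl','rb'))
R=[]
for cc,box in((c,(110,70,330,260)),(cs,(270,190,600,390))):
    m=np.zeros((400,640),bool);m[box[1]:box[3],box[0]:box[2]]=1
    P,u,v=pts(cc,m);R.append(P)
    s=P[(abs(P[:,2]-.085)<.004)];print(len(s),s.min(0),s.max(0))
# caddy frame: fit so rim points fall on the rim band
for name,P in zip(('top','scene'),R):
    s=P[(abs(P[:,2]-.085)<.004)][:,:2]
    def cost(p,s=s):
        a=p[2];d=s-p[:2];x=d@[np.cos(a),np.sin(a)];y=d@[-np.sin(a),np.cos(a)]
        q=np.maximum(abs(x)/1-.116,abs(y)-.096)
        return np.minimum(np.maximum(abs(q)-.004,0),.01).sum()+.02*np.minimum(abs(q),.02).sum()
    c0=pts(c,np.zeros((400,640),bool)|((np.arange(640)[None]==255)&(np.arange(400)[:,None]==183)))[0][0]
    best=min((minimize(cost,[c0[0]+dx,c0[1]+dy,a],method='Nelder-Mead',options=dict(xatol=1e-5,fatol=1e-7,maxiter=2000)) for a in(-.2,-.3,-.4) for dx in(-.02,0,.02) for dy in (-.02,0,.02)),key=lambda o:o.fun)
    print(name,c0,best.x,np.degrees(best.x[2]),best.fun,len(s))
    p=best.x
    # stay check
    a=p[2];M=np.array([[np.cos(a),-np.sin(a),0],[np.sin(a),np.cos(a),0],[0,0,1]])
    for cc,rr,nm in((c,r,'top'),(cs,rs,'scene')):
        Q=pts(cc,rr['caddy_stay'][0]['region'])[0];L=(Q-[p[0],p[1],0])@M
        print(nm,'stay local quantiles',np.round(np.quantile(L,[.02,.1,.5,.9,.98],axis=0),4).tolist())
        Y=L[(abs(L[:,1]+.01)<.012)&(L[:,2]>.06)]
        for x0 in np.arange(-.09,.08,.01):
            k=Y[abs(Y[:,0]-x0)<.005]
            if len(k):print(round(x0,3),len(k),k[:,2].max().round(4),np.median(k[:,2]).round(4),np.median(k[:,1]).round(4))
E
```

```text
1411 [0.35333652 0.06726803 0.08100176] [0.63606695 0.32325582 0.08899636]
2574 [0.35266013 0.06546442 0.08100676] [0.63816812 0.32124421 0.08899888]
top [0.50324373 0.20326292 0.01006329] [ 0.49378074  0.19472994 -0.28580017] -16.375143445029796 0.4499521897485239 1411
top stay local quantiles [[-0.0535, -0.0167, 0.0692], [-0.0447, -0.0161, 0.0711], [0.0048, -0.0107, 0.0766], [0.0506, -0.0056, 0.0814], [0.0602, -0.0042, 0.0833]]
-0.06 2 0.0834 0.0827 -0.0102
-0.05 26 0.0853 0.0816 -0.0107
-0.04 27 0.0832 0.0806 -0.0107
-0.03 25 0.0823 0.0801 -0.0106
-0.02 22 0.0808 0.0788 -0.0112
-0.01 23 0.0809 0.0778 -0.0106
-0.0 22 0.0805 0.0773 -0.0112
0.01 21 0.0799 0.0759 -0.0113
0.02 25 0.0788 0.0754 -0.0106
0.03 26 0.0773 0.0734 -0.0115
0.04 27 0.0761 0.0723 -0.0106
0.05 27 0.0745 0.0719 -0.0106
0.06 18 0.074 0.0713 -0.0098
scene stay local quantiles [[-0.049, -0.0166, 0.0696], [-0.0383, -0.0149, 0.0716], [0.0077, -0.0094, 0.0759], [0.0501, -0.0045, 0.0805], [0.0609, -0.004, 0.0824]]
-0.05 29 0.0838 0.0814 -0.0084
-0.04 40 0.0838 0.0807 -0.0094
-0.03 45 0.0825 0.0798 -0.0092
-0.02 45 0.0824 
[... 751 characters left out ...]
1 23 0.0778 0.0758 -0.0101
0.02 24 0.0788 0.0755 -0.011
0.03 27 0.0773 0.0734 -0.011
0.04 26 0.0753 0.0723 -0.0093
0.05 27 0.0745 0.0719 -0.0098
0.06 16 0.074 0.0713 -0.0091
scene stay local quantiles [[-0.0499, -0.0159, 0.0696], [-0.0392, -0.0143, 0.0716], [0.0068, -0.0088, 0.0759], [0.0492, -0.0039, 0.0805], [0.06, -0.0033, 0.0824]]
-0.05 30 0.0838 0.0814 -0.0078
-0.04 43 0.0838 0.0806 -0.0089
-0.03 47 0.0825 0.0796 -0.0086
-0.02 43 0.0806 0.0786 -0.008
-0.01 48 0.0796 0.0776 -0.0083
-0.0 50 0.0789 0.0768 -0.0093
0.01 54 0.0787 0.0758 -0.0088
0.02 52 0.0773 0.0749 -0.0083
0.03 53 0.0768 0.0741 -0.0084
0.04 48 0.0751 0.0732 -0.0083
0.05 42 0.0745 0.0724 -0.0094
0.06 32 0.0737 0.0714 -0.0103
```

```bash
cat >> h.py <<'E'
A=-.2862
C=np.array([.4941,.1943,0.]);M=np.array([[np.cos(A),-np.sin(A),0],[np.sin(A),np.cos(A),0],[0,0,1]])
def loc(P): return (np.asarray(P)-C)@M
def where():
    s=bot.read_state();R=s['tcp_rot'];g=s['position']+R@[.164,0,0]
    print('t',s['time_s'],'grasp pt caddy',loc(g).round(4),'tool axes in caddy (cols)',(M.T@R).round(3).tolist(),'F',s['force'].round(1),'open',round(s['opening']*.087,4))
    return loc(g),M.T@R
E
python3 -m crank '[{"offset":[-0.03,0,0],"spin":-0.124},{"offset":[0,-0.0176,-0.0343],"spin":0},{"offset":[0,-0.0176,-0.0343],"spin":0},{"offset":[0,-0.0176,-0.0343],"spin":0},{"offset":[0,-0.0176,-0.0343],"spin":0},{"offset":[0,-0.0176,-0.0343],"spin":0},{"offset":[0,-0.0176,-0.0343],"spin":0},{"offset":[0,-0.0176,-0.0343],"spin":0},{"offset":[0,-0.0176,-0.0343],"spin":0},{"offset":[0,0,0],"spin":0}]' 0.045
python3 -c "
from h import *
where()"
```

```text
time_s: 1.5
position: [0.3071, 0.267, 0.4348]
tcp_rot: [[-0.001, -0.958, 0.288], [-0.002, 0.288, 0.958], [-1.0, 0.0, -0.002]]
force: [0.2, -0.6, 0.2]
opening: 0.52
t 1.5 grasp pt caddy [-0.1999  0.0167  0.2708] tool axes in caddy (cols) [[-0.0, -1.0, 0.006], [-0.002, 0.006, 1.0], [-1.0, 0.0, -0.002]] F [ 0.2 -0.6  0.2] open 0.0452
```

```bash

python3 -m crank '[{"offset":[0,-0.0336,-0.0053],"spin":0},{"offset":[0,-0.0336,-0.0053],"spin":0},{"offset":[0,-0.0336,-0.0053],"spin":0},{"offset":[0,-0.0336,-0.0053],"spin":0},{"offset":[0,-0.0336,-0.0053],"spin":0},{"offset":[0.035,0,0],"spin":0},{"offset":[0.035,0,0],"spin":0},{"offset":[0.035,0,0],"spin":0},{"offset":[0.035,0,0],"spin":0},{"offset":[0,0,0],"spin":0}]' 0.045
python3 - <<'E'
from h import *
where()
c=bot.capture('scene');save(c,'s1.png')
E
```

```text
time_s: 2.5
position: [0.4593, 0.1975, 0.291]
tcp_rot: [[-0.009, -0.959, 0.283], [-0.001, 0.283, 0.959], [-1.0, 0.008, -0.004]]
force: [0.6, -0.4, 0.3]
opening: 0.516
t 2.5 grasp pt caddy [-0.0357 -0.0074  0.1271] tool axes in caddy (cols) [[-0.008, -1.0, 0.0], [-0.004, 0.0, 1.0], [-1.0, 0.008, -0.004]] F [ 0.6 -0.4  0.3] open 0.0449
```

View pics/s1.png

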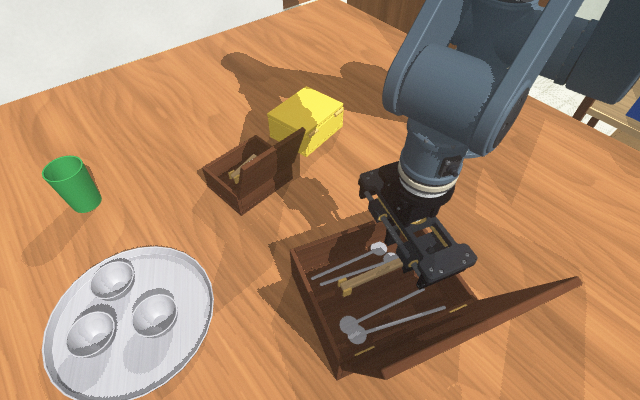

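The gripper straddles the stay around (410,265) and is clear of the lid. Next I'll descend and close.

```bash

python3 -m crank '[{"offset":[0.017,-0.001,-0.0026],"spin":0},{"offset":[0.017,-0.001,0],"spin":0},{"offset":[0.016,-0.001,0],"spin":0},{"offset":[0,0,0],"spin":0}]' 0.045
python3 -c "
from h import *
where()"
python3 -m crank '[{"offset":[0,0,0],"spin":0},{"offset":[0,0,0],"spin":0},{"offset":[0,0,0],"spin":0},{"offset":[0,0,0],"spin":0},{"offset":[0,0,0],"spin":0},{"offset":[0,0,0],"spin":0}]' 0.0
python3 -c "
from h import *
where()"
```

```text
time_s: 2.95
position: [0.4633, 0.1942, 0.2453]
tcp_rot: [[0.001, -0.959, 0.283], [0.0, 0.283, 0.959], [-1.0, -0.001, 0.0]]
force: [-0.5, 0.8, 0.5]
opening: 0.516
t 2.95 grasp pt caddy [-0.0293 -0.0087  0.0813] tool axes in caddy (cols) [[0.001, -1.0, 0.0], [0.0, 0.0, 1.0], [-1.0, -0.001, 0.0]] F [-0.5  0.8  0.5] open 0.0449
time_s: 3.55
position: [0.4627, 0.1932, 0.2449]
tcp_rot: [[-0.0, -0.959, 0.282], [-0.001, 0.282, 0.959], [-1.0, -0.0, -0.001]]
force: [-0.3, -4.9, 2.5]
opening: 0.158
t 3.55 grasp pt caddy [-0.0298 -0.0101  0.0809] tool axes in caddy (cols) [[0.0, -1.0, -0.0], [-0.001, -0.0, 1.0], [-1.0, -0.0, -0.001]] F [-0.3 -4.9  2.5] open 0.0138
```

```bash
python3 -c "
import numpy as np
f=np.linspace(.17,1.60,21);x=57.5-88.8*np.cos(f);z=66+88.8*np.sin(f)
print(np.c_[-np.diff(z),-np.diff(x)].round(1).tolist())"
```

```text
[[-6.2, -1.3], [-6.1, -1.7], [-6.0, -2.2], [-5.8, -2.6], [-5.6, -3.0], [-5.4, -3.4], [-5.1, -3.8], [-4.8, -4.1], [-4.5, -4.5], [-4.2, -4.8], [-3.8, -5.1], [-3.5, -5.3], [-3.1, -5.5], [-2.7, -5.8], [-2.3, -5.9], [-1.8, -6.1], [-1.4, -6.2], [-0.9, -6.3], [-0.5, -6.3], [-0.0, -6.3]]
```

```bash

python3 -m crank '[{"offset":[-0.0062,-0.0013,0],"spin":0},{"offset":[-0.0061,-0.0017,0],"spin":0},{"offset":[-0.006,-0.0022,0],"spin":0},{"offset":[-0.0058,-0.0026,0],"spin":0},{"offset":[-0.0056,-0.003,0],"spin":0},{"offset":[-0.0054,-0.0034,0],"spin":0},{"offset":[-0.0051,-0.0038,0],"spin":0},{"offset":[-0.0048,-0.0041,0],"spin":0},{"offset":[-0.0045,-0.0045,0],"spin":0},{"offset":[-0.0042,-0.0048,0],"spin":0},{"offset":[0,0,0],"spin":0}]'
python3 - <<'E'
from h import *
where()
c=bot.capture('scene');save(c,'s2.png')
E
```

```text
time_s: 4.65
position: [0.4906, 0.185, 0.2991]
tcp_rot: [[-0.008, -0.959, 0.283], [0.0, 0.283, 0.959], [-1.0, 0.008, -0.002]]
force: [-8.7, -0.4, 4.8]
opening: 0.161
t 4.65 grasp pt caddy [-0.0019 -0.0102  0.1351] tool axes in caddy (cols) [[-0.008, -1.0, 0.001], [-0.002, 0.001, 1.0], [-1.0, 0.008, -0.002]] F [-8.7 -0.4  4.8] open 0.014
```

View pics/s2.png

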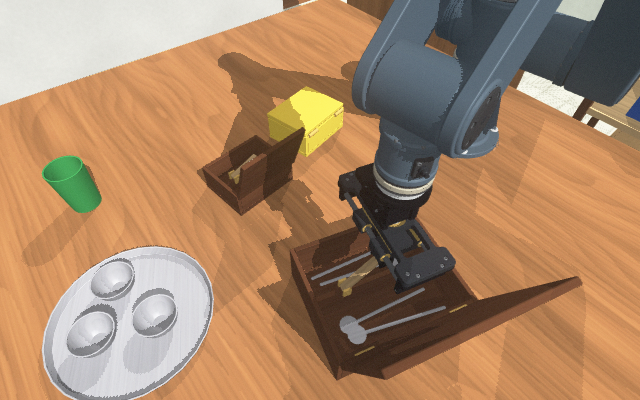

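The stay is rising in the pads, running from its pin at (345,288) up to the gripper. I'll continue the arc.

```bash

python3 -m crank '[{"offset":[-0.0038,-0.0051,0],"spin":0},{"offset":[-0.0035,-0.0053,0],"spin":0},{"offset":[-0.0031,-0.0055,0],"spin":0},{"offset":[-0.0027,-0.0058,0],"spin":0},{"offset":[-0.0023,-0.0059,0],"spin":0},{"offset":[-0.0018,-0.0061,0],"spin":0},{"offset":[-0.0014,-0.0062,0],"spin":0},{"offset":[-0.0009,-0.0063,0],"spin":0},{"offset":[-0.0005,-0.0063,0],"spin":0},{"offset":[0,-0.0063,0],"spin":0},{"offset":[0,0,0],"spin":0},{"offset":[0,0,0],"spin":0}]'
python3 - <<'E'
from h import *
where()
c=bot.capture('scene');save(c,'s3.png')
E
```

```text
time_s: 5.9
position: [0.549, 0.1678, 0.3205]
tcp_rot: [[-0.001, -0.959, 0.282], [-0.001, 0.282, 0.959], [-1.0, 0.0, -0.001]]
force: [-5.0, -4.0, 8.0]
opening: 0.161
t 5.9 grasp pt caddy [ 0.0601 -0.0101  0.1565] tool axes in caddy (cols) [[-0.0, -1.0, -0.0], [-0.001, -0.0, 1.0], [-1.0, 0.0, -0.001]] F [-5. -4.  8.] open 0.014
```

View pics/s3.png

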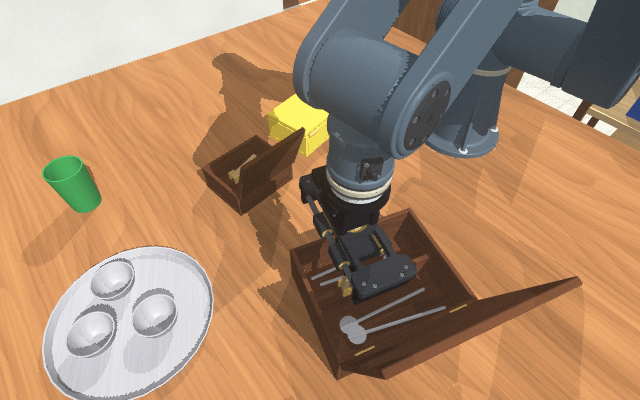

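```bash
cat >> h.py <<'E'
def stay(c):
    P=loc(pts(c)[0]);s=P[(abs(P[:,1]+.01)<.02)&(P[:,0]>.02)&(P[:,0]<.1)&(P[:,2]>.062)&(P[:,2]<.2)]
    for z in np.arange(.07,.195,.01):
        k=s[abs(s[:,2]-z)<.005]
        if len(k):print(round(z,3),len(k),'x',np.quantile(k[:,0],[.05,.5,.95]).round(4),'y',np.quantile(k[:,1],[.05,.95]).round(4))
E
python3 - <<'E'
from h import *
for n in('scene',):
    c=bot.capture(n);stay(c)
E
```

```text
0.07 74 x [0.0517 0.0615 0.0644] y [-0.0211  0.0022]
0.08 37 x [0.0535 0.0603 0.0624] y [-0.0165 -0.0013]
0.09 25 x [0.0546 0.0604 0.0614] y [-0.0152 -0.0037]
0.1 21 x [0.057  0.0599 0.0607] y [-0.0154 -0.0037]
0.11 2 x [0.0598 0.0599 0.06  ] y [-0.0093 -0.0061]
0.12 1 x [0.0517 0.0517 0.0517] y [-0.0038 -0.0038]
0.14 14 x [0.0536 0.0575 0.0705] y [0.0014 0.0059]
0.15 12 x [0.056  0.0593 0.0617] y [0.0047 0.006 ]
0.16 8 x [0.0585 0.0618 0.0643] y [0.0052 0.0063]
0.17 2 x [0.0611 0.0626 0.064 ] y [0.0066 0.0068]
0.18 1 x [0.0706 0.0706 0.0706] y [-0.0282 -0.0282]
0.19 10 x [0.0704 0.0707 0.071 ] y [-0.0291 -0.0222]
```

```bash

python3 -m crank '[{"offset":[0,-0.003,0],"spin":0},{"offset":[0,-0.003,0],"spin":0},{"offset":[0,0,0],"spin":0},{"offset":[0,0,0],"spin":0}]'
python3 - <<'E'
from h import *
where()
c=bot.capture('scene');stay(c)
E
```

```text
time_s: 6.4
position: [0.5542, 0.1663, 0.3203]
tcp_rot: [[-0.002, -0.959, 0.282], [-0.001, 0.282, 0.959], [-1.0, 0.002, -0.001]]
force: [-6.0, -2.9, 8.3]
opening: 0.159
t 6.4 grasp pt caddy [ 0.0653 -0.0101  0.1563] tool axes in caddy (cols) [[-0.002, -1.0, 0.0], [-0.001, 0.0, 1.0], [-1.0, 0.002, -0.001]] F [-6.  -2.9  8.3] open 0.0139
0.07 56 x [0.0568 0.0622 0.0645] y [-0.0211  0.0012]
0.08 19 x [0.059  0.0618 0.0624] y [-0.0157 -0.0037]
0.09 12 x [0.0612 0.062  0.0623] y [-0.0137 -0.004 ]
0.12 1 x [0.0569 0.0569 0.0569] y [-0.0037 -0.0037]
0.14 10 x [0.0605 0.0646 0.076 ] y [0.002  0.0055]
0.15 13 x [0.0626 0.0654 0.0686] y [0.0046 0.0062]
0.16 8 x [0.0661 0.0677 0.0706] y [0.0052 0.0066]
0.17 2 x [0.0692 0.0705 0.0718] y [0.0069 0.007 ]
0.18 2 x [0.076  0.0761 0.0762] y [-0.0297 -0.0294]
0.19 7 x [0.076  0.0762 0.0765] y [-0.0287 -0.0239]
```

```bash

python3 -m crank '[{"offset":[0,-0.001,0],"spin":0},{"offset":[0,0,0],"spin":0},{"offset":[0,0,0],"spin":0}]'
python3 -m crank '[{"offset":[0,0,0],"spin":0},{"offset":[0,0,0],"spin":0},{"offset":[0,0,0],"spin":0},{"offset":[0,0,0],"spin":0},{"offset":[-0.02,0,0],"spin":0},{"offset":[-0.03,0,0],"spin":0},{"offset":[-0.035,0,0],"spin":0},{"offset":[-0.035,0,0],"spin":0},{"offset":[-0.035,0,0],"spin":0},{"offset":[-0.035,0,0],"spin":0},{"offset":[0,0,0],"spin":0}]' 0.045
python3 - <<'E'
from h import *
where()
c=bot.capture('scene');stay(c);save(c,'s4.png')
c=bot.capture('top');save(c,'t4.png')
E
```

```text
time_s: 6.75
position: [0.5549, 0.1661, 0.3202]
tcp_rot: [[-0.003, -0.959, 0.282], [-0.001, 0.282, 0.959], [-1.0, 0.003, -0.002]]
force: [-7.5, -2.5, 8.2]
opening: 0.158
time_s: 7.85
position: [0.5571, 0.1665, 0.5144]
tcp_rot: [[0.013, -0.959, 0.283], [0.002, 0.283, 0.959], [-1.0, -0.012, 0.005]]
force: [0.2, 0.0, 0.2]
opening: 0.517
t 7.85 grasp pt caddy [ 0.0702 -0.008   0.3504] tool axes in caddy (cols) [[0.012, -1.0, 0.0], [0.005, 0.0, 1.0], [-1.0, -0.012, 0.005]] F [0.2 0.  0.2] open 0.0449
0.07 67 x [0.052  0.0616 0.0644] y [-0.021   0.0019]
0.08 31 x [0.0556 0.061  0.0629] y [-0.0146 -0.0014]
0.09 26 x [0.0546 0.062  0.0628] y [-0.0153 -0.0035]
0.1 26 x [0.055  0.0612 0.0629] y [-0.0132 -0.0033]
0.11 31 x [0.0546 0.0622 0.063 ] y [-0.0147 -0.0036]
0.12 29 x [0.0557 0.0617 0.0633] y [-0.0155 -0.0038]
0.13 31 x [0.0543 0.0613 0.0631] y [-0.0138 -0.0035]
0.14 31 x [0.0554 0.0615 0.0633] y [-0.0148 -0.0034]
0.15 36 x [0.0546 0.0621 0.0634] y [-0.0155 -0.0031]
0.16 35 x [0.0559 0.0623 0.0637] y [-0.0134 -0.0033]
0.17 38 x [0.0546 0.0624 0.0635] y [-0.0155 -0.0036]
0.18 75 x [0.0548 0.0596 0.0634] y [-0.0163 -0.0037]
```

View pics/s4.png

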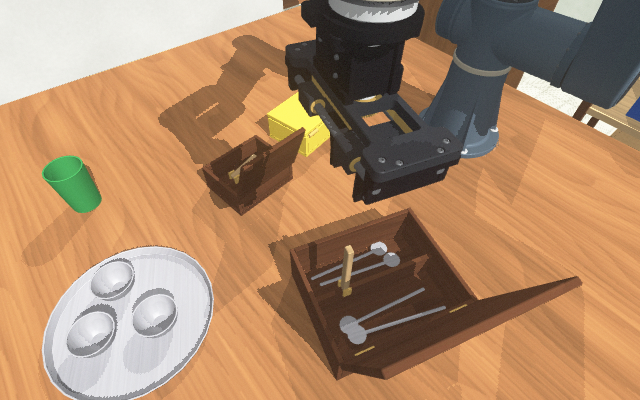

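The stay stands upright around (347,270), and its faces measure about 1.57–1.58 rad. Next I'll go over and behind the lid with the fingers closed.

```bash

python3 -m crank '[{"offset":[0,0.01,0.033],"spin":0},{"offset":[0,0.01,0.033],"spin":0},{"offset":[0,0.01,0.033],"spin":0},{"offset":[0,0.01,0.033],"spin":0},{"offset":[0,0.01,0.033],"spin":0},{"offset":[0,0.01,0.033],"spin":0},{"offset":[0,0.01,0.033],"spin":0},{"offset":[0,0,0],"spin":0},{"offset":[0,0,0],"spin":0}]' 0
python3 - <<'E'
from h import *
where()
E
```

```text
time_s: 8.85
position: [0.5538, 0.4082, 0.5059]
tcp_rot: [[-0.004, -0.96, 0.281], [-0.002, 0.281, 0.96], [-1.0, 0.003, -0.003]]
force: [-0.4, -0.4, -0.3]
opening: 0.004
t 8.85 grasp pt caddy [-0.0035  0.2215  0.3419] tool axes in caddy (cols) [[-0.003, -1.0, -0.001], [-0.003, -0.001, 1.0], [-1.0, 0.003, -0.003]] F [-0.4 -0.4 -0.3] open 0.0003
```

```bash

python3 -m crank '[{"offset":[0.026,0,0.002],"spin":0},{"offset":[0.026,0,0.001],"spin":0},{"offset":[0.026,0,0],"spin":0},{"offset":[0,0,0],"spin":0},{"offset":[0,0,0],"spin":0}]'
python3 - <<'E'
from h import *
where()
c=bot.capture('scene');save(c,'s5.png')
E
```

```text
time_s: 9.35
position: [0.5554, 0.4094, 0.43]
tcp_rot: [[-0.002, -0.959, 0.284], [-0.001, 0.284, 0.959], [-1.0, 0.001, -0.001]]
force: [0.2, 0.3, 0.5]
opening: 0.001
t 9.35 grasp pt caddy [-0.0021  0.2234  0.266 ] tool axes in caddy (cols) [[-0.001, -1.0, 0.002], [-0.001, 0.002, 1.0], [-1.0, 0.001, -0.001]] F [0.2 0.3 0.5] open 0.0001
```

View pics/s5.png

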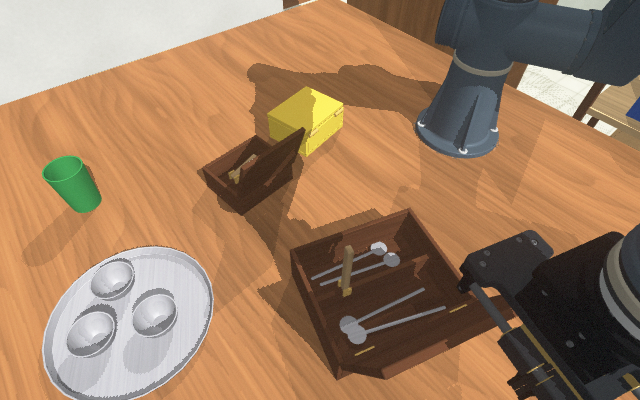

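The fingers are behind the lid, which is partly hidden at about (470,320), and nothing is touching. I'll push gently forward.

```bash

python3 -m crank '[{"offset":[0,0,-0.01],"spin":0},{"offset":[0,0,-0.01],"spin":0},{"offset":[0,0,-0.01],"spin":0},{"offset":[0,0,-0.01],"spin":0},{"offset":[0,0,-0.008],"spin":0},{"offset":[0,0,-0.008],"spin":0},{"offset":[0,0,-0.008],"spin":0},{"offset":[0,0,-0.008],"spin":0},{"offset":[0,0,-0.008],"spin":0}]'
python3 - <<'E'
from h import *
where()
c=bot.capture('scene');save(c,'s6.png')
E
```

```text
time_s: 10.3
position: [0.5322, 0.333, 0.4303]
tcp_rot: [[-0.0, -0.959, 0.283], [-0.0, 0.283, 0.959], [-1.0, 0.0, -0.001]]
force: [0.7, 1.4, 1.9]
opening: 0.008
t 10.3 grasp pt caddy [-0.0027  0.1437  0.2663] tool axes in caddy (cols) [[-0.0, -1.0, 0.0], [-0.001, 0.0, 1.0], [-1.0, 0.0, -0.001]] F [0.7 1.4 1.9] open 0.0007
```

View pics/s6.png

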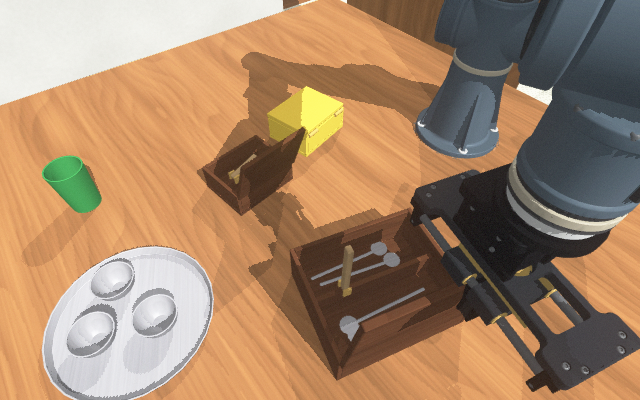

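The lid is moving forward, with its edge coming into view at (355,340)–(460,300), and the contact force is low. I'll push on past upright.

```bash

python3 -m crank '[{"offset":[0,0,-0.008],"spin":0},{"offset":[0,0,-0.008],"spin":0},{"offset":[0,0,-0.008],"spin":0},{"offset":[0,0,-0.008],"spin":0},{"offset":[0,0,-0.008],"spin":0},{"offset":[0,0,-0.008],"spin":0},{"offset":[0,0,0],"spin":0}]'
python3 - <<'E'
from h import *
where()
c=bot.capture('scene');save(c,'s7.png')
E
```

```text
time_s: 11.05
position: [0.5185, 0.2866, 0.4303]
tcp_rot: [[-0.001, -0.959, 0.284], [-0.001, 0.284, 0.959], [-1.0, 0.001, -0.001]]
force: [-0.1, -0.3, 1.1]
opening: 0.002
t 11.05 grasp pt caddy [-0.0028  0.0953  0.2663] tool axes in caddy (cols) [[-0.001, -1.0, 0.002], [-0.001, 0.002, 1.0], [-1.0, 0.001, -0.001]] F [-0.1 -0.3  1.1] open 0.0002
```

View pics/s7.png

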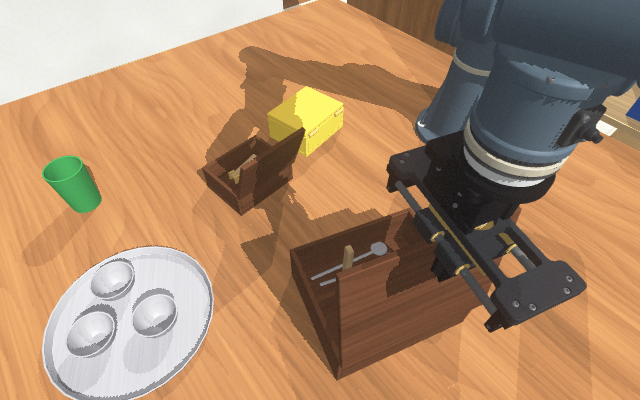

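The lid is past upright and sinking, with no contact force. I'll back off and wait.

```bash

python3 -m crank '[{"offset":[0,0,0.01],"spin":0},{"offset":[0,0,0.02],"spin":0},{"offset":[-0.02,0,0.03],"spin":0},{"offset":[-0.02,0,0.03],"spin":0},{"offset":[-0.02,0,0.03],"spin":0},{"offset":[0,0,0.03],"spin":0},{"offset":[0,0,0],"spin":0},{"offset":[0,0,0],"spin":0},{"offset":[0,0,0],"spin":0},{"offset":[0,0,0],"spin":0},{"offset":[0,0,0],"spin":0},{"offset":[0,0,0],"spin":0}]'
python3 -m crank '[{"offset":[0,0,0],"spin":0},{"offset":[0,0,0],"spin":0},{"offset":[0,0,0],"spin":0},{"offset":[0,0,0],"spin":0},{"offset":[0,0,0],"spin":0},{"offset":[0,0,0],"spin":0},{"offset":[0,0,0],"spin":0},{"offset":[0,0,0],"spin":0},{"offset":[0,0,0],"spin":0},{"offset":[0,0,0],"spin":0},{"offset":[0,0,0],"spin":0},{"offset":[0,0,0],"spin":0}]'
python3 - <<'E'
from h import *
where()
c=bot.capture('scene');save(c,'s8.png')
t=bot.capture('top');save(t,'t8.png')
for cc in(c,t):
    P=loc(pts(cc)[0]);s=P[(abs(P[:,0])<.1)&(P[:,1]>-.09)&(P[:,1]<.09)&(P[:,2]>.095)&(P[:,2]<.26)]
    if len(s)>20:
        for y in np.arange(-.08,.09,.02):
            k=s[abs(s[:,1]-y)<.01]
            if len(k):print(round(y,2),len(k),np.median(k[:,2]).round(4))
        q=np.polyfit(s[:,1],s[:,2],1);print('angle',np.arctan(-q[0]))
E
```

```text
time_s: 12.3
position: [0.5613, 0.4309, 0.4906]
tcp_rot: [[-0.0, -0.959, 0.284], [-0.0, 0.284, 0.959], [-1.0, 0.0, -0.0]]
force: [0.9, -0.6, -0.3]
opening: 0.002
time_s: 13.5
position: [0.5613, 0.4316, 0.4904]
tcp_rot: [[-0.0, -0.959, 0.283], [-0.0, 0.283, 0.959], [-1.0, 0.0, -0.0]]
force: [-0.4, 0.1, 0.4]
opening: 0.005
t 13.5 grasp pt caddy [-0.0026  0.2466  0.3264] tool axes in caddy (cols) [[-0.0, -1.0, 0.001], [-0.0, 0.001, 1.0], [-1.0, 0.0, -0.0]] F [-0.4  0.1  0.4] open 0.0004
-0.04 1712 0.2249
-0.02 2529 0.2097
0.0 2500 0.1912
0.02 2476 0.1728
0.04 2439 0.1543
0.06 2413 0.136
0.08 2390 0.1174
angle 0.7437506438112321
-0.04 880 0.2264
-0.02 817 0.211
0.0 754 0.1926
0.02 712 0.1743
0.04 657 0.1555
0.06 614 0.1374
0.08 583 0.1191
angle 0.73430586593266
```

View pics/s8.png

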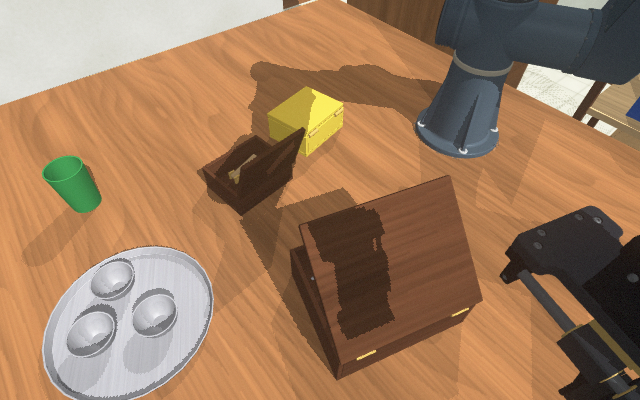

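View pics/t8.png

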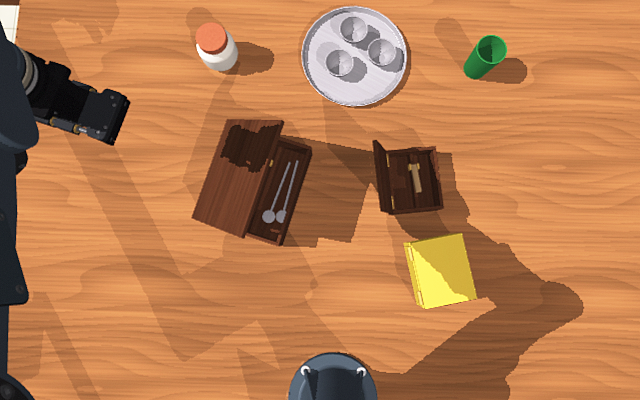

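The lid rests half open at about 0.74 rad. The small box lid at (390,178 top) and the yellow box are unchanged. One more check that it is at rest, then I hand in.

```bash

python3 -m crank '[{"offset":[0,0,0],"spin":0},{"offset":[0,0,0],"spin":0},{"offset":[0,0,0],"spin":0},{"offset":[0,0,0],"spin":0},{"offset":[0,0,0],"spin":0},{"offset":[0,0,0],"spin":0},{"offset":[0,0,0],"spin":0},{"offset":[0,0,0],"spin":0},{"offset":[0,0,0],"spin":0},{"offset":[0,0,0],"spin":0}]' >/dev/null
python3 - <<'E'
from h import *
c=bot.capture('scene')
P=loc(pts(c)[0]);s=P[(abs(P[:,0])<.1)&(P[:,1]>-.03)&(P[:,1]<.09)&(P[:,2]>.095)&(P[:,2]<.26)]
a=np.arctan(-np.polyfit(s[:,1],s[:,2],1)[0]);print('angle',a)
if a>.7: print(bot.hand_in())
E
```

```text
angle 0.7451505550172521
the job is handed in; nothing more can be done
None
```

The caddy's lid now rests half open on the upright stay, and I handed the job in at about 14.6 s of the 56 s allowed.

- **Stay:** I pinched it, turned it up in an arc and released it while the lid was still thrown back. After release, camera depth put it at about 1.57–1.58 rad, which is upright.
- **Lid:** I pushed it from behind past upright with closed fingers at low force (about 2 N or less in the readings), and it sank onto the stay.
- **Last checks:** The lid measured 0.744 rad, then 0.745 rad just over a second later, so it is at rest. That is slightly under the nominal 0.76, and the top camera read 0.734. I put this down to measurement error. The stay is hidden under the lid, so I could not measure it directly at the end.
- **Surroundings:** In the last pictures the small box's lid was still thrown back, the yellow look-alike was unmoved, and the gripper stood clear of everything.

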